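Pack out the gap beside the weight box

ROBOT

A 6-joint arm with a two-finger parallel gripper is mounted at the origin on a cart in front of the work surface, level with it; the furniture and walls round the work are solid. World frame = base frame: x ahead of the robot, y to its left, z up, the work surface at z = 0. Lengths are in m, angles in rad, forces in N, time in s.
With the tool pointing down it reaches from about 0.35 to 0.925 m from the base axis. Payload 6.4 kg.
Tool frame: the origin (TCP) lies on the mounting face of the last link; the fingertips stand 199 mm ahead of it and the grasp point (between the pads) lies 180 mm ahead of it; z points along the fingers, y is the line along which they close (so a half turn about z gives the same grasp; the last joint's range is limited). The gripper opens to 94 mm and grips with 3 to 60 N. Pads are 16 mm wide; open, the fingers measure 119 mm over their backs; the gripper's body (75 mm by 177 mm) begins 78 mm behind the grasp point.
Start: joints at [-1.397, 0.245, 1.558, -0, 1.339, -0.174], TCP at [0.222, -0.611, 0.405] pointing down, gripper open.
Joint ranges: [-3.13, 3.13], [-1.02, 2.26], [0.13, 2.54], [-0.95, 4.09], [0.21, 2.88], [-2.74, 2.74]. Speed limits (rad/s): [2.57, 2.57, 3.14, 3.14, 3.14, 3.14].

INTERFACE

Orientations are given as a rotation vector (axis times angle).
In Python, from bench import bot gives the robot as it stands.
- The arm moves only by the shell command python3 -m crank 'ROWS' [OPENING] [FORCE]. ROWS is JSON, a list of rows, each a list of 6 numbers: the shift along the tool's x, y, z in m, then the turn, a rotation vector about the tool's x, y, z in degrees. In form: [[dx, dy, dz, wx, wy, wz], ...]. A call has 1 to 8 rows; each row shifts and turns the commanded pose from where the row before left it, along the tool's axes as they then stand; what a row does not reach is not made up. A row lasts 1/8 s, in which the tool goes at most 62.5 mm and 10.7 degrees, less where a joint would pass 70% of its speed; a pose out of reach is approached as far as the arm can. A call with a gripper value outside its range is refused whole. OPENING is the finger opening in m, from 0 to 0.094, set as the call begins (- or left out, the last holds). The fingers move at their own pace and stop on an object; FORCE is the grip in N (left out, the last holds). Time passes only in rows, so rows that do not move let the fingers close. It gives the time, the measured TCP pose, the force, the opening and the grip force at its end, in the units of the state.
- bot.get_obs(): the state, without advancing time (a new reading comes with each control period).
- bot.camera(name): name is "side" or "top" or "wrist"; returns a dict with "color" (420x560x3 uint8, blue, green, red), "camera_matrix" (3x3 intrinsics, pixels), "R" (3x3) and "t" (3): a world point X has camera coordinates R X + t. Camera axes: x right, y down, z forward; pixel columns grow to the right and rows downward; lengths in m; the calibration is good to about 2 mm. A picture is of the moment at which its call begins. There is no depth.
- bot.sign_off(): hands the job in; it is judged then, once.
The state is a dict: "time": time; "joint_pos": joint angles; "qd": joint speeds; "tau": joint torques, N m; "tcp_pos": TCP position; "eef_rot": TCP orientation; "force": force on the tool from outside, world axes, zero at the start; "wrist_torque": the same for the moment, N m; "opening": finger opening in m; "grip_force": force on a finger pad.
Only numpy, scipy, OpenCV 4.12 (cv2) and the standard library are available. Lean on these libraries where they do the work, as an engineer would, in place of code of your own. Each camera call takes 0.05 s, during which the arm holds its last target. There are 200 camera calls.

TASK

Pack the empty gap in the dark metal transport cradle, between the wooden weight box and the end stop, so that the box cannot slide: choose the two blue spacer blocks whose thicknesses together fill the gap snugly, and stand them upright on the cradle's floor in the gap, one next to the box and the other next to the stop. Lower them in gently without forcing, and leave the third block standing where it is.

Things in the scene. Friction and masses are not known exactly. Their poses are not given: they have to be found in the camera images.
- cradle: Fixed dark metal cradle 225 x 90 mm (y, x), wooden weight box clipped in. Origin: middle of the empty gap, at table height; z up. Gap 70 mm along y: end stop (44 mm wide, 60 mm high, top flared outward) at y -35, box (69 mm wide, top 49 mm up) at y +35. Gap floor 6 mm above origin; side lips 14 mm high, 80 mm apart. Fingers on a block's 54 mm width, in its top 35 mm, stay clear of it all.
- thin_mid (a point): Centre (half-way up) of the thin loose blue spacer block, which stands upright on the table: 20 mm thick along its y, 54 mm wide along its x, 88 mm high along its z, about 56 g. Its edges along x are rounded, 4 mm radius below and 7 mm above, to lead it in.
- medium_mid (a point): Centre (half-way up) of the medium loose blue spacer block: 32 mm thick along its y, 54 mm wide along its x, 88 mm high along its z, about 90 g, otherwise like the thin one.
- thick_mid (a point): Centre (half-way up) of the thick loose blue spacer block: 44 mm thick along its y, 54 mm wide along its x, 88 mm high along its z, about 123 g, otherwise like the thin one.
Things that resemble listed ones, but are neither listed nor needed, are in the scene too. What is shaped like the part that bears thin_mid but yellow is not meant.

How it is judged:
At the end, for the whole second after the job is handed in: The thin and thick blocks stand in the gap on the cradle's floor (height within 6 mm, 20 mm across the cradle), upright within 10 degrees and square within 15, released and at rest; the medium block stands upright within 30 mm of its start (z of thin_mid in the frame of cradle between 0.044 and 0.056 m and x of thin_mid in the frame of cradle between -0.02 and 0.02 m and y of thin_mid in the frame of cradle between -0.035 and 0.035 m and angle between each of thin_mid, thick_mid, medium_mid's own z axis and vertical below 0.175 rad and angle between the y axis of each of thin_mid, thick_mid and the y axis of cradle, either way round below 0.26 rad and z of thick_mid in the frame of cradle between 0.044 and 0.056 m and x of thick_mid in the frame of cradle between -0.02 and 0.02 m and y of thick_mid in the frame of cradle between -0.035 and 0.035 m and distance of medium_mid from where it was at the start of the episode below 0.03 m and linear speed of each of thin, thick below 0.02 m/s); the robot touches nothing.
It fails at once if a block is forced: pressed on the cradle or the weight box with more than 60 N (contact force between any of thin, medium, thick and cradle above 60 N).
It also fails if it takes over 64 s, if anything falls off the work surface, if the arm or the gripper's body presses on something with over 40 N, if the wrist force passes 120 N, or if a joint passes its speed limit or range.

## Working session

There is one attempt and no reset: what is moved stays moved. The work goes in short steps, Python scripts to look and compute and a shell command to move; the robot and the scene stay as the last step left them, time stands still between calls to the robot, and variables do not carry over. Pictures are saved under pics/ and viewed, at most 14 in all, crops included, and the job is handed in when it is done.

```bash
ls; mkdir -p pics; python3 - <<'E'
from bench import bot
import cv2,pickle
d={}
for n in("side","top"):
    c=bot.camera(n);d[n]=c;cv2.imwrite(f"pics/{n}0.png",c["color"])
pickle.dump(d,open("c0.pkl","wb"))
o=bot.get_obs();print(o)
E
```

```text
pics
{'time': 0.1, 'joint_pos': array([-1.39710117e+00,  2.45752862e-01,  1.55887406e+00, -4.41192037e-05,
        1.33871683e+00, -1.74089595e-01]), 'qd': array([ 9.33864750e-04, -6.35314137e-04, -2.38671046e-03, -3.02858700e-05,
        9.96964159e-04,  7.42507903e-05]), 'tau': array([-1.59985143e-04, -4.16914845e+01, -3.15524983e+01,  6.87495223e-02,
        3.09953524e-02, -4.93531991e-05]), 'tcp_pos': array([ 0.22150419, -0.61088292,  0.40365944]), 'eef_rot': array([-3.09248614e+00, -5.43262729e-01,  6.68505872e-05]), 'force': array([-0.17117042, -0.6225707 , -0.146911  ]), 'wrist_torque': array([ 0.00151107, -0.00841684, -0.03125142]), 'grip_force': 0.0, 'opening': 0.09383238097552257}
```

View pics/side0.png

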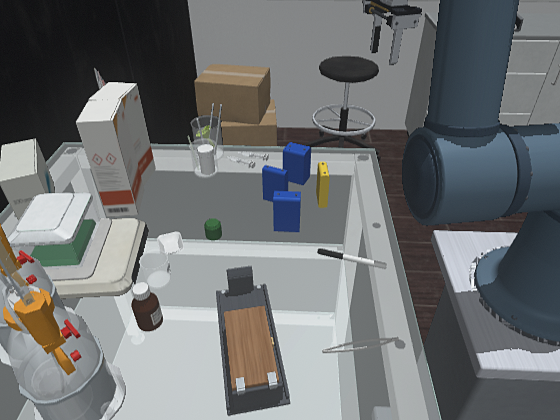

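View pics/top0.png

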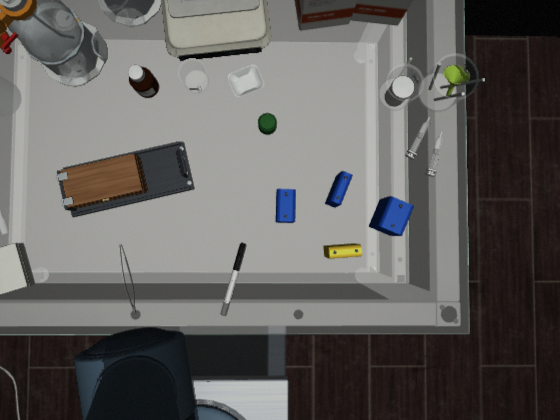

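The side view shows thick (297,163), thin (275,183) and medium (287,211) blue blocks, plus a yellow lookalike (323,185). The cradle is at (250,345), with its stop at the far end (240,280). In the top view medium is at (286,205), thin (339,188), thick (391,215). The gap is at about (163,175) and the stop at (183,163).

```bash
python3 - <<'E'
import cv2,pickle,numpy as np
d=pickle.load(open("c0.pkl","rb"))
t=d["top"]["color"];s=d["side"]["color"]
def crop(im,x,y,w,h,k):
    return cv2.convertScaleAbs(cv2.resize(im[y:y+h,x:x+w],None,fx=k,fy=k,interpolation=cv2.INTER_CUBIC),alpha=1.5,beta=20)
a=crop(t,50,135,150,85,5);cv2.imwrite("pics/ta.png",a)
b=crop(t,265,160,160,110,5);cv2.imwrite("pics/tb.png",b)
for n in d: print(n,d[n]["camera_matrix"],(-d[n]["R"].T@d[n]["t"]))
E
```

```text
side [[426.46057611   0.         278.44982496]
 [  0.         426.46057611 203.86818552]
 [  0.           0.           1.        ]] [0.43736629 0.53360974 0.60074357]
top [[499.13730358   0.         283.29763426]
 [  0.         499.13730358 206.76089893]
 [  0.           0.           1.        ]] [ 0.41169872 -0.12681819  0.91116669]
```

View pics/ta.png

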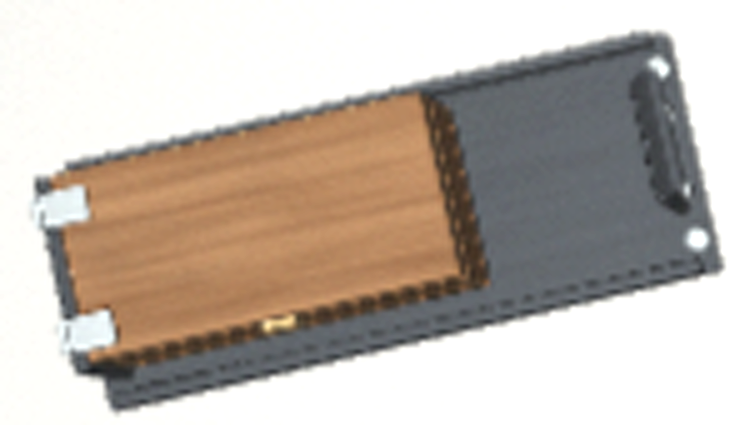

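View pics/tb.png

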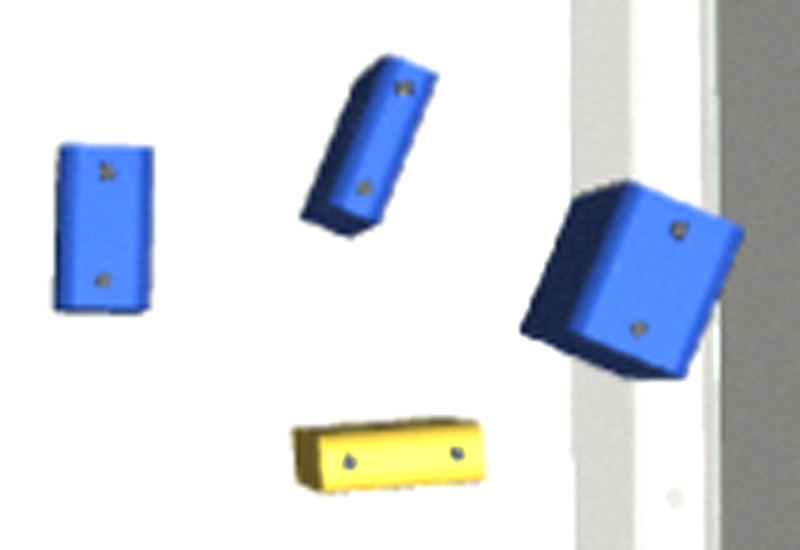

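The first crop shows box top corners at the gap edge (425,95) and (468,275), and the stop top from (650,70) to (680,205). In the second the block-top holes are: thin (404,88)/(364,188), thick (679,230)/(638,329), medium (107,171)/(103,281).

```bash
cat > h.py <<'E'
import numpy as np,cv2,pickle
from scipy.spatial.transform import Rotation as Ro
def ray(c,u,v,z):
    d=c["R"].T@np.linalg.solve(c["camera_matrix"],[u,v,1.]);o=-c["R"].T@c["t"]
    return o+d*(z-o[2])/d[2]
def proj(c,X):
    p=c["camera_matrix"]@(c["R"]@np.asarray(X)+c["t"]);return p[:2]/p[2]
def to(pos,yaw,o):
    """tool-frame shift to get TCP to pos; tool down, tool y at world yaw"""
    R=Ro.from_rotvec(o["eef_rot"]);d=R.inv().apply(np.array(pos)-o["tcp_pos"])
    y=R.as_matrix()[:,1];cur=np.arctan2(y[1],y[0])
    dw=(yaw-cur+np.pi/2)%np.pi-np.pi/2   # world turn, min
    return d.round(4),"tool wz deg",round(-np.degrees(dw),2),"tilt",R.as_matrix()[:,2].round(4)
E
python3 - <<'E'
from h import *
d=pickle.load(open("c0.pkl","rb"));t=d["top"];s=d["side"]
P=lambda x,y,z,ox,oy:ray(t,ox+(x+.5)/5-.5,oy+(y+.5)/5-.5,z)
for n,a,b in(("thin",(404,88),(364,188)),("thick",(679,230),(638,329)),("med",(107,171),(103,281))):
    A=P(*a,.088,265,160);B=P(*b,.088,265,160);v=A-B
    print(n,(A+B)/2,"width axis deg",np.degrees(np.arctan2(v[1],v[0])),np.linalg.norm(v))
A=P(425,95,.049,50,135);B=P(468,275,.049,50,135);v=A-B
C=P(50,180,.049,50,135);D=P(95,352,.049,50,135)
print("box",A,B,np.linalg.norm(v),np.degrees(np.arctan2(v[1],v[0])),C,D)
w=(A-C+B-D);print(np.degrees(np.arctan2(-w[1],-w[0])))
for z in(.0,.006,.014):print(z,P(115,408,z,50,135),P(718,268,z,50,135),P(668,38,z,50,135),P(65,165,z,50,135))
for q in((650,70),(668,205),(690,205),(672,68)):print("stop",P(*q,.06,50,135))
E
```

```text
thin [ 0.48838872 -0.24454948  0.088     ] width axis deg -21.928050580622216 0.03600096628676721
thick [ 0.44170636 -0.3358459   0.088     ] width axis deg -23.03534929503913 0.03579552565112314
med [ 0.45872522 -0.15191434  0.088     ] width axis deg -1.9372397211281358 0.036442280551417565
box [0.54837866 0.10796462 0.049     ] [0.48609576 0.09212679 0.049     ] 0.06426505006187413 14.267267422876397 [0.51810466 0.23523351 0.049     ] [0.45902008 0.21845245 0.049     ]
102.74292517140815
0.0 [0.44147116 0.23041283 0.        ] [0.49333935 0.01406405 0.        ] [0.57778409 0.03333709 0.        ] [0.52965831 0.25056911 0.        ]
0.006 [0.44127511 0.22806047 0.006     ] [0.49280174 0.01313634 0.006     ] [0.57669043 0.03228247 0.006     ] [0.52888155 0.24808403 0.006     ]
0.014 [0.44101371 0.224924   0.014     ] [0.49208494 0.0118994  0.014     ] [0.57523221 0.03087631 0.014     ] [0.52784587 0.24477059 0.014     ]
stop [0.55577002 0.02876829 0.06      ]
stop [0.50943144 0.02202672 0.06      ]
stop [0.50947438 0.01455975 0.06      ]
stop [0.55651291 0.02129193 0.06      ]
```

```bash
python3 - <<'E'
from h import *
d=pickle.load(open("c0.pkl","rb"));t=d["top"];s=d["side"]
def tri(a,b):
    P=[c["camera_matrix"]@np.c_[c["R"],c["t"]] for c in(t,s)]
    X=cv2.triangulatePoints(P[0],P[1],np.array(a,float).reshape(2,1),np.array(b,float).reshape(2,1));return (X[:3]/X[3]).ravel()
print(tri((449,314),(363,157)),tri((298,314),(377,225)),tri((403,82),(207,147)))
from bench import bot
o=bot.get_obs()
r=np.radians
th=(.4884,-.2445);
print(to([*th,.38],r(-21.9),o))
print("side px of thin/thick top centre", proj(s,[*th,.088]),proj(s,[.4417,-.3358,.088]))
E
```

```text
[ 0.26332913 -0.45724137 -0.01136407] [ 0.263045   -0.17803077 -0.01112139] [ 0.66604726 -0.35389727  0.07221932]
(array([ 0.3758, -0.2534,  0.0242]), 'tool wz deg', np.float64(-48.17), 'tilt', array([-3.0e-04,  1.7e-03, -1.0e+00]))
side px of thin/thick top centre [274.37322924 167.55929615] [296.54465928 146.57958997]
```

```bash
python3 -m crank '[[0.045,-0.031,0.003,0,0,0],[0.045,-0.031,0.003,0,0,0],[0.045,-0.031,0.003,0,0,0],[0.045,-0.031,0.003,0,0,0],[0.045,-0.031,0.003,0,0,0],[0.045,-0.031,0.003,0,0,0],[0.045,-0.031,0.003,0,0,0],[0.045,-0.031,0.003,0,0,0]]' 0.09 && python3 -m crank '[[0,0,0,0,0,-9.6],[0,0,0,0,0,-9.6],[0,0,0,0,0,-9.6],[0,0,0,0,0,-9.6],[0,0,0,0,0,-9.6],[0,0,0,0,0,0]]'; python3 - <<'E'
from h import *
from bench import bot
o=bot.get_obs();r=np.radians
print(to([.4884,-.2445,.38],r(-21.9),o))
c=bot.camera("wrist");pickle.dump(c,open("w1.pkl","wb"));cv2.imwrite("pics/w1.png",c["color"])
E
```

```text
time: 1.1
tcp_pos: [0.4761, -0.2535, 0.3803]
eef_rot: [-3.094, -0.543, 0.0]
force: [-0.1, -0.2, -0.2]
opening: 0.0899
grip_force: 0.0
time: 1.85
tcp_pos: [0.4753, -0.2551, 0.3802]
eef_rot: [-2.607, -1.752, 0.0]
force: [0.4, 0.4, 0.1]
opening: 0.0901
grip_force: 0.0
(array([0.0148, 0.0081, 0.0002]), 'tool wz deg', np.float64(-0.29), 'tilt', array([-6.e-04,  5.e-04, -1.e+00]))
```

View pics/w1.png

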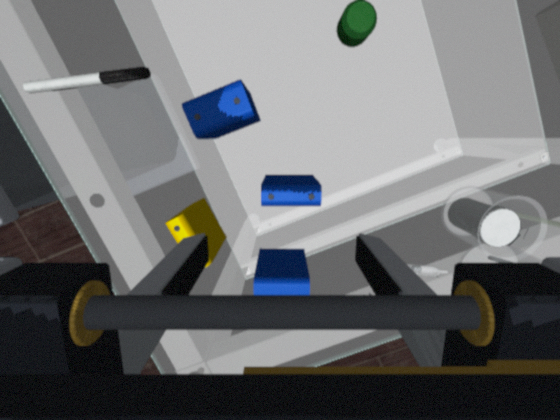

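The wrist view shows the thin block square to the fingers, with top holes at (277,190) and (308,190). Thick is behind at (281,270) and medium at (220,108).

```bash
python3 - <<'E'
from h import *
from bench import bot
c=pickle.load(open("w1.pkl","rb"))
A=ray(c,277,190,.088);B=ray(c,308,190,.088);v=B-A;print(A,B,(A+B)/2,np.degrees(np.arctan2(v[1],v[0])),np.linalg.norm(v))
m=(A+B)/2;m=(m+[.4884,-.2445,.088])/2;o=bot.get_obs()
print(to([m[0],m[1],.254],np.radians(-21.9),o))
E
```

```text
[ 0.47975149 -0.23439599  0.088     ] [ 0.50525298 -0.24479095  0.088     ] [ 0.49250223 -0.23959347  0.088     ] -22.176880786819943 0.027538719707255275
(array([0.0178, 0.0091, 0.1263]), 'tool wz deg', np.float64(-0.34), 'tilt', array([-5.e-04,  4.e-04, -1.e+00]))
```

```bash
python3 - <<'E'
from h import *
c=pickle.load(open("w1.pkl","rb"))
im=cv2.resize(c["color"][165:300,170:330],None,fx=4,fy=4,interpolation=cv2.INTER_CUBIC)
cv2.imwrite("pics/w1c.png",cv2.convertScaleAbs(im,alpha=1.4,beta=10))
E
```

```text
(no output)
```

View pics/w1c.png

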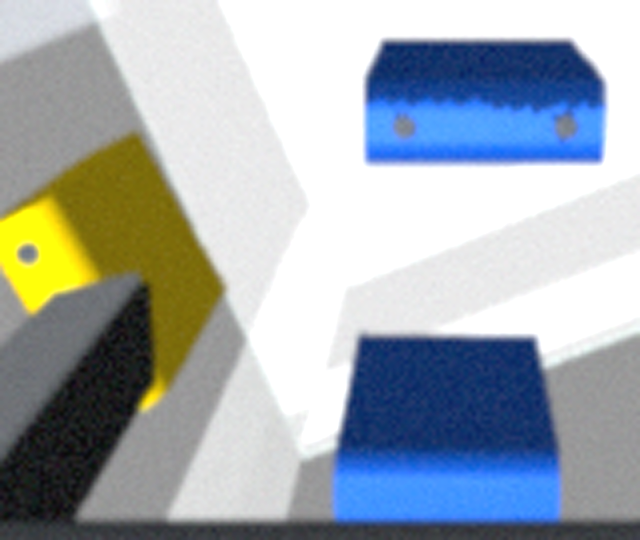

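Enlarged, the thin block's holes are at crop (404,127) and (566,126), so full-image (270.9,196.6) and (311.4,196.4).

```bash
python3 - <<'E'
from h import *
from bench import bot
c=pickle.load(open("w1.pkl","rb"))
A=ray(c,270.7,196.4,.088);B=ray(c,311.2,196.2,.088);v=B-A;m=(A+B)/2;print(m,np.degrees(np.arctan2(v[1],v[0])),np.linalg.norm(v))
m=(m+[.4884,-.2445,.088])/2;o=bot.get_obs()
print(to([m[0],m[1],.254],np.radians(-22.),o))
E
```

```text
[ 0.48911575 -0.24435587  0.088     ] -21.88956313145559 0.03614614523552853
(array([0.015 , 0.0084, 0.1263]), 'tool wz deg', np.float64(-0.24), 'tilt', array([-5.e-04,  4.e-04, -1.e+00]))
```

```bash
python3 -m crank '[[0.015,0.0084,0,0,0,-0.2],[0,0,0.03,0,0,0],[0,0,0.04,0,0,0],[0,0,0.03,0,0,0],[0,0,0.02,0,0,0],[0,0,0.006,0,0,0],[0,0,0,0,0,0]]' 0.09; python3 - <<'E'
from h import *
from bench import bot
o=bot.get_obs();print(to([.4888,-.2444,.254],np.radians(-22.),o))
E
python3 -m crank '[[0,0,0,0,0,0],[0,0,0,0,0,0],[0,0,0,0,0,0],[0,0,0,0,0,0]]' 0.04 25
```

```text
time: 2.78
tcp_pos: [0.4893, -0.2442, 0.2548]
eef_rot: [2.603, 1.76, 0.0]
force: [-0.5, 0.1, 1.0]
opening: 0.0901
grip_force: 0.0
(array([-0.0003, -0.0004,  0.0008]), 'tool wz deg', np.float64(0.12), 'tilt', array([ 1.e-04,  1.e-04, -1.e+00]))
time: 3.28
tcp_pos: [0.4889, -0.2446, 0.2549]
eef_rot: [2.602, 1.759, 0.0]
force: [0.7, 0.5, 1.2]
opening: 0.0539
grip_force: 24.9
```

```bash
python3 -m crank '[[0,0,-0.01,0,0,0],[0,0,-0.035,0,0,0],[0,0,-0.05,0,0,0],[0,0,-0.03,0,0,0],[0,0,0,0,0,-9],[0,0,0,0,0,-9],[0,0,0,0,0,-9],[0,0,0,0,0,-8.3]]'; python3 - <<'E'
from h import *
from bench import bot
o=bot.get_obs();print(o["opening"],to([.5459,-.0216,.38],np.radians(13.3),o), bot.camera("wrist")["t"])
c=pickle.load(open("w1.pkl","rb"));print(-c["R"].T@c["t"],c["R"][2])
E
```

```text
time: 4.28
tcp_pos: [0.4888, -0.2444, 0.3803]
eef_rot: [1.94, 2.47, 0.0]
force: [0.7, 0.2, -0.3]
opening: 0.0538
grip_force: 25.0
0.053813761811246585 (array([2.030e-01, 1.083e-01, 2.000e-04]), 'tool wz deg', np.float64(0.4), 'tilt', array([ 4.e-04, -2.e-04, -1.e+00])) [-0.41777513 -0.36207579  0.28482919]
[ 0.50048873 -0.19383363  0.36050386] [-0.08573626 -0.21094562 -0.97373058]
```

```bash
python3 -m crank '[[0.034,0.018,0,0,0,0.4],[0.034,0.018,0,0,0,0],[0.034,0.018,0,0,0,0],[0.034,0.018,0,0,0,0],[0.034,0.018,0,0,0,0],[0.033,0.018,0,0,0,0],[0,0,0,0,0,0],[0,0,0,0,0,0]]'; python3 - <<'E'
from h import *
from bench import bot
c=bot.camera("wrist");pickle.dump(c,open("w2.pkl","wb"));
cv2.imwrite("pics/w2.png",cv2.convertScaleAbs(cv2.resize(c["color"],None,fx=1.42,fy=1.42,interpolation=cv2.INTER_CUBIC),alpha=1.5,beta=15))
E
```

```text
time: 5.32
tcp_pos: [0.548, -0.0227, 0.3799]
eef_rot: [1.956, 2.458, -0.0]
force: [1.0, -0.7, 0.4]
opening: 0.0541
grip_force: 25.0
```

View pics/w2.png

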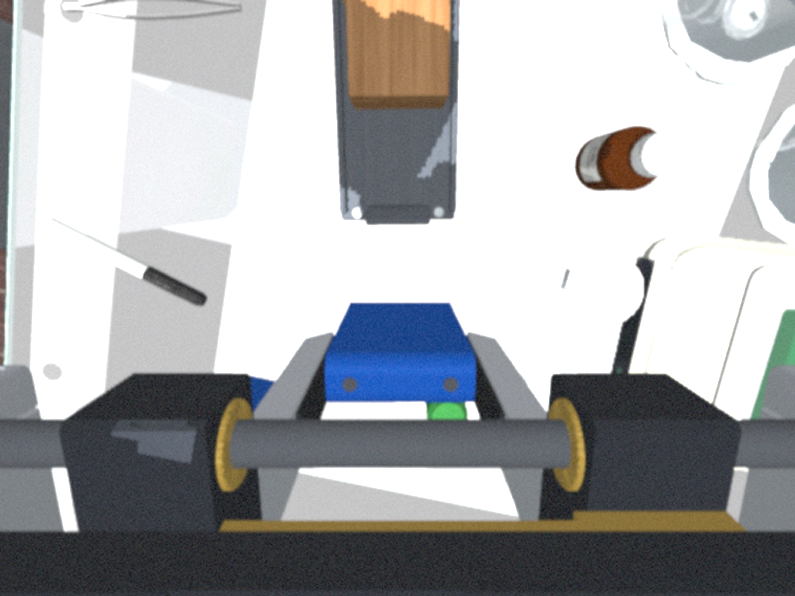

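The view shows the gap ahead. The box front top edge is at row ~97 (columns 352–449) and its foot at row ~107. The stop spans rows 206–222, columns 366–429, and the cradle end corners are (341,218) and (455,218).

```bash
python3 - <<'E'
from h import *
from bench import bot
c=pickle.load(open("w2.pkl","rb"))
f=lambda x,y,z:ray(c,(x+.5)/1.42-.5,(y+.5)/1.42-.5,z)
ya=np.radians(13.3);X=np.array([np.cos(ya),np.sin(ya)]);Y=np.array([-X[1],X[0]]);G=np.array([.525,.066])
def show(n,p):q=p[:2]-G;print(n,p.round(4),"cradle xy mm",(1e3*X@q).round(1),(1e3*Y@q).round(1))
show("boxtopL",f(352,97,.049));show("boxtopR",f(449,95,.049))
show("boxbotL",f(353,107,.006));show("boxbotR",f(447,107,.006))
show("stopL in",f(367,206,.06));show("stopR in",f(429,206,.06));show("stopL out",f(366,222,.06));show("stop foot in",f(398,206,.006))
show("endL",f(341,218,.0));show("endR",f(455,218,.0))
show("endL14",f(341,218,.014));show("endR14",f(455,218,.014))
show("lipL",f(334,0,.014));show("lipR",f(461,0,.014))
o=bot.get_obs();R=Ro.from_rotvec(o["eef_rot"]).as_matrix();print(np.degrees(np.arctan2(R[1,1],R[0,1])))
# block top holes height check: block top at tcp-.18+...
show("blk",np.r_[o["tcp_pos"]])
zt=o["tcp_pos"][2]-.255+.088
show("h1",f(349,384,zt));show("h2",f(450,384,zt))
E
```

```text
boxtopL [0.4893 0.0956 0.049 ] cradle xy mm -28.0 37.1
boxtopR [0.5508 0.1111 0.049 ] cradle xy mm 35.5 37.9
boxbotL [0.4852 0.0964 0.006 ] cradle xy mm -31.7 38.8
boxbotR [0.5538 0.1123 0.006 ] cradle xy mm 38.7 38.4
stopL in [0.5141 0.0299 0.06  ] cradle xy mm -18.9 -32.6
stopR in [0.5544 0.0392 0.06  ] cradle xy mm 22.4 -32.8
stopL out [0.5156 0.0195 0.06  ] cradle xy mm -19.8 -43.1
stop foot in [0.5343 0.0333 0.006 ] cradle xy mm 1.5 -34.0
endL [0.4918 0.0136 0.    ] cradle xy mm -44.4 -43.3
endR [0.5812 0.0342 0.    ] cradle xy mm 47.3 -43.8
endL14 [0.4934 0.0147 0.014 ] cradle xy mm -42.6 -42.6
endR14 [0.5793 0.0345 0.014 ] cradle xy mm 45.6 -43.1
lipL [0.4595 0.1602 0.014 ] cradle xy mm -42.1 106.8
lipR [0.5456 0.1801 0.014 ] cradle xy mm 46.3 106.3
12.938895736844492
blk [ 0.5479 -0.023   0.3798] cradle xy mm 1.9 -91.9
h1 [ 0.5308 -0.0268  0.2128] cradle xy mm -15.7 -91.6
h2 [ 0.5662 -0.0186  0.2128] cradle xy mm 20.6 -91.8
```

```bash
cat > cr.py <<'E'
from h import *
from bench import bot
ya=np.radians(13.3);X=np.array([np.cos(ya),np.sin(ya)]);Y=np.array([-X[1],X[0]]);G=np.array([.5271,.0680])
def go(x,y,z):
    o=bot.get_obs();q=o["tcp_pos"][:2]-G
    print("at x,y mm",(1e3*X@q).round(1),(1e3*Y@q).round(1),"z",o["tcp_pos"][2].round(4),"F",o["force"].round(1),"Fy",(Y@o["force"][:2]).round(1),"t",o["time"])
    print(to([*(G+x*X+y*Y),z],ya,o))
E
python3 -c "
from cr import *
go(0,.021,.32)"
```

```text
at x,y mm -0.7 -93.4 z 0.3798 F [ 0.   0.4 -0.2] Fy 0.4 t 5.375
(array([ 1.144e-01, -1.000e-04,  5.980e-02]), 'tool wz deg', np.float64(-0.36), 'tilt', array([ 0.e+00, -3.e-04, -1.e+00]))
```

```bash
python3 -m crank '[[0.03,0,0,0,0,-0.3],[0.04,0,0,0,0,0],[0.034,0,0,0,0,0],[0.01,0,0,0,0,0],[0,0,0.03,0,0,0],[0,0,0.025,0,0,0],[0,0,0.005,0,0,0],[0,0,0,0,0,0]]'; python3 - <<'E'
from cr import *
go(0,.021,.262)
t=bot.camera("top");s=bot.camera("side")
a=cv2.resize(t["color"][140:215,95:205],None,fx=3.6,fy=3.6,interpolation=cv2.INTER_CUBIC)
b=cv2.resize(s["color"][210:370,190:310],None,fx=3.3,fy=3.3,interpolation=cv2.INTER_CUBIC)
H=max(a.shape[0],b.shape[0]);p=lambda i:cv2.copyMakeBorder(i,0,H-i.shape[0],0,0,0)
cv2.imwrite("pics/p3.png",cv2.convertScaleAbs(np.hstack([p(a),p(b)]),alpha=1.5,beta=15))
E
```

```text
time: 6.38
tcp_pos: [0.5223, 0.0879, 0.3201]
eef_rot: [1.95, 2.463, 0.0]
force: [-0.4, -1.1, -0.3]
opening: 0.0541
grip_force: 25.0
at x,y mm -0.1 20.5 z 0.3201 F [-0.4 -1.1 -0.3] Fy -0.9 t 6.375
(array([0.0005, 0.    , 0.0581]), 'tool wz deg', np.float64(-0.04), 'tilt', array([ 3.e-04, -1.e-04, -1.e+00]))
```

View pics/p3.png

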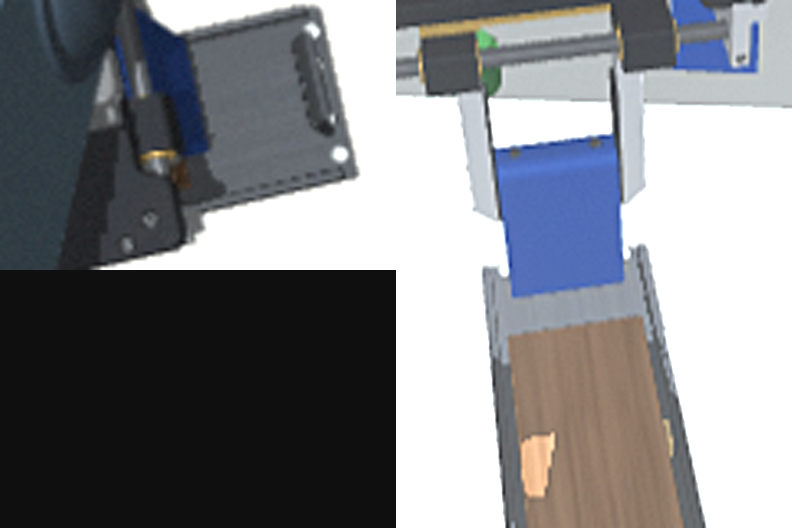

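The picture shows the block above the gap, clear of the box edge and centred between the lips. I'm lowering it in stages.

```bash
python3 -m crank '[[0,0,0.008,0,0,0],[0,0,0.008,0,0,0],[0,0,0.008,0,0,0],[0,0,0.006,0,0,0],[0,0,0,0,0,0]]'; python3 -c "
from cr import *
go(0,.021,.262)"
```

```text
time: 7.1
tcp_pos: [0.5217, 0.0887, 0.2889]
eef_rot: [-1.948, -2.463, 0.001]
force: [0.1, 0.2, -0.2]
opening: 0.0539
grip_force: 25.0
at x,y mm -0.5 21.4 z 0.2889 F [ 0.1  0.2 -0.2] Fy 0.1 t 7.1
(array([-0.0004,  0.0005,  0.0269]), 'tool wz deg', np.float64(0.03), 'tilt', array([-1.4e-03,  1.0e-04, -1.0e+00]))
```

```bash
python3 -m crank '[[0,0,0.006,0,0,0],[0,0,0.006,0,0,0],[0,0,0.006,0,0,0],[0,0,0.003,0,0,0],[0,0,0,0,0,0]]'; python3 -m crank '[[0.0015,0,0,0,0,0],[0,0,0,0,0,0]]'; python3 -m crank '[[0.0015,0,0,0,0,0],[0,0,0,0,0,0]]';  python3 -c "
from cr import *
go(0,.021,.262)"
```

```text
time: 7.72
tcp_pos: [0.5219, 0.0886, 0.2684]
eef_rot: [-1.948, -2.464, 0.001]
force: [-0.1, -0.8, -0.4]
opening: 0.0541
grip_force: 25.0
time: 7.98
tcp_pos: [0.5217, 0.0902, 0.2689]
eef_rot: [1.948, 2.464, 0.0]
force: [-0.5, -1.0, -0.3]
opening: 0.0538
grip_force: 25.0
time: 8.22
tcp_pos: [0.5212, 0.0917, 0.2687]
eef_rot: [1.948, 2.464, 0.0]
force: [0.1, -0.1, -0.9]
opening: 0.0542
grip_force: 25.0
at x,y mm -0.2 24.4 z 0.2687 F [ 0.1 -0.1 -0.9] Fy -0.1 t 8.225
(array([-0.0034,  0.0002,  0.0067]), 'tool wz deg', np.float64(0.03), 'tilt', array([ 1.e-04,  0.e+00, -1.e+00]))
```

No contact yet at y=24.4, so I'm feeling further.

```bash
for i in 1; do python3 -m crank '[[0.001,0,0,0,0,0],[0,0,0,0,0,0]]'; python3 -m crank '[[0.001,0,0,0,0,0],[0,0,0,0,0,0]]';python3 -m crank '[[0.001,0,0,0,0,0],[0,0,0,0,0,0]]'; done | grep -E "force: \[|tcp"; python3 -c "
from cr import *
go(0,.021,.262)"
```

```text
tcp_pos: [0.521, 0.0926, 0.2687]
force: [1.0, 1.1, -1.0]
tcp_pos: [0.5209, 0.0933, 0.2687]
force: [0.6, -2.4, -1.6]
tcp_pos: [0.5208, 0.0938, 0.2687]
force: [1.4, -6.0, -1.3]
at x,y mm -0.2 26.6 z 0.2687 F [ 1.4 -6.  -1.3] Fy -6.2 t 8.975
(array([-0.0055,  0.0002,  0.0068]), 'tool wz deg', np.float64(0.08), 'tilt', array([ 7.0e-04, -2.8e-03, -1.0e+00]))
```

```bash
python3 -m crank '[[-0.0017,0,0,0,0,0],[0,0,0.003,0,0,0],[0,0,0.002,0,0,0],[0,0,0,0,0,0]]'; python3 -m crank '[[0,0,0.001,0,0,0],[0,0,0,0,0,0]]'; python3 -m crank '[[0,0,0.001,0,0,0],[0,0,0,0,0,0]]'; python3 -c "
from cr import *
go(0,.021,.262)"
```

```text
time: 9.48
tcp_pos: [0.5209, 0.0929, 0.2634]
eef_rot: [-1.948, -2.464, 0.0]
force: [0.7, -1.6, -1.5]
opening: 0.0538
grip_force: 25.0
time: 9.72
tcp_pos: [0.5209, 0.0929, 0.2626]
eef_rot: [-1.948, -2.464, -0.0]
force: [1.1, -0.2, -0.8]
opening: 0.0542
grip_force: 25.0
time: 9.98
tcp_pos: [0.5209, 0.0929, 0.2616]
eef_rot: [-1.949, -2.464, -0.0]
force: [-0.7, 0.0, -0.3]
opening: 0.0536
grip_force: 25.0
at x,y mm -0.3 25.7 z 0.2616 F [-0.7  0.  -0.3] Fy 0.2 t 9.975
(array([-0.0047,  0.0003, -0.0005]), 'tool wz deg', np.float64(0.02), 'tilt', array([-1.e-04,  2.e-04, -1.e+00]))
```

```bash
for i in 1; do python3 -m crank '[[0,0,0.0008,0,0,0],[0,0,0,0,0,0]]'; python3 -m crank '[[0,0,0.0008,0,0,0],[0,0,0,0,0,0]]'; done | grep -E "force: \[|tcp"
```

```text
tcp_pos: [0.521, 0.0929, 0.2609]
force: [-0.0, -0.1, 0.1]
tcp_pos: [0.5211, 0.0929, 0.2609]
force: [-2.9, -0.6, 5.6]
```

Floor contact, so I release, lift and head to the thick block.

```bash
python3 -m crank '[[0,0,-0.0005,0,0,0],[0,0,0,0,0,0],[0,0,0,0,0,0],[0,0,-0.02,0,0,0],[0,0,-0.04,0,0,0],[0,0,-0.05,0,0,0],[0,0,-0.03,0,0,0],[0,0,0,0,0,0]]' 0.085; python3 - <<'E'
from cr import *
o=bot.get_obs();print(to([.4417,-.3358,.40],np.radians(-23),o))
c=bot.camera("side");cv2.imwrite("pics/p4.png",cv2.resize(c["color"][200:370,190:310],None,fx=3,fy=3,interpolation=cv2.INTER_CUBIC))
E
```

```text
time: 11.48
tcp_pos: [0.5215, 0.0928, 0.4032]
eef_rot: [1.946, 2.461, 0.005]
force: [0.2, -0.8, -0.3]
opening: 0.0849
grip_force: 0.0
(array([-0.3987, -0.1765,  0.0028]), 'tool wz deg', np.float64(36.33), 'tilt', array([ 5.7e-03, -1.0e-04, -1.0e+00]))
```

View pics/p4.png

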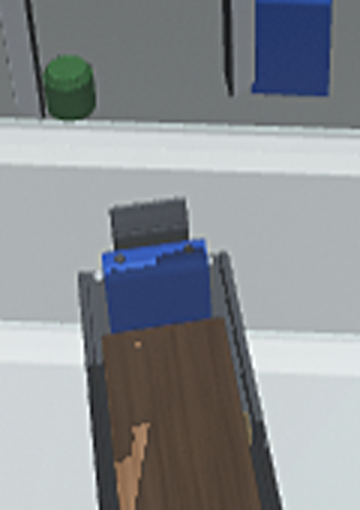

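Thin stands upright in the gap, tight against the box.

```bash
python3 -m crank '[[-0.0498,-0.022,0,0,0,0],[-0.0498,-0.022,0,0,0,0],[-0.0498,-0.022,0,0,0,0],[-0.0498,-0.022,0,0,0,0],[-0.0498,-0.022,0,0,0,0],[-0.0498,-0.022,0,0,0,0],[-0.0498,-0.022,0,0,0,0],[-0.0498,-0.022,0,0,0,0]]'; python3 -m crank '[[0,0,0,0,0,9],[0,0,0,0,0,9],[0,0,0,0,0,9],[0,0,0,0,0,9.3],[0,0,0,0,0,0],[0,0,0,0,0,0]]'; python3 - <<'E'
from cr import *
o=bot.get_obs();print(to([.4417,-.3358,.254],np.radians(-23),o))
c=bot.camera("wrist");pickle.dump(c,open("w5.pkl","wb"))
print(proj(c,[.4417,-.3358,.088]))
a=cv2.resize(c["color"][150:300,190:370],None,fx=4,fy=4,interpolation=cv2.INTER_CUBIC)
cv2.imwrite("pics/w5.png",cv2.convertScaleAbs(a,alpha=1.4,beta=10))
E
```

```text
time: 12.52
tcp_pos: [0.4406, -0.3368, 0.3978]
eef_rot: [-1.947, -2.461, -0.002]
force: [0.9, 0.0, -0.7]
opening: 0.0847
grip_force: 0.0
time: 13.28
tcp_pos: [0.4414, -0.3352, 0.3992]
eef_rot: [-2.616, -1.736, 0.0]
force: [-0.2, -0.7, 0.1]
opening: 0.0848
grip_force: 0.0
(array([-0.0005,  0.0008,  0.1452]), 'tool wz deg', np.float64(0.16), 'tilt', array([-0.0015,  0.0017, -1.    ]))
[282.18658661 208.82886478]
```

View pics/w5.png

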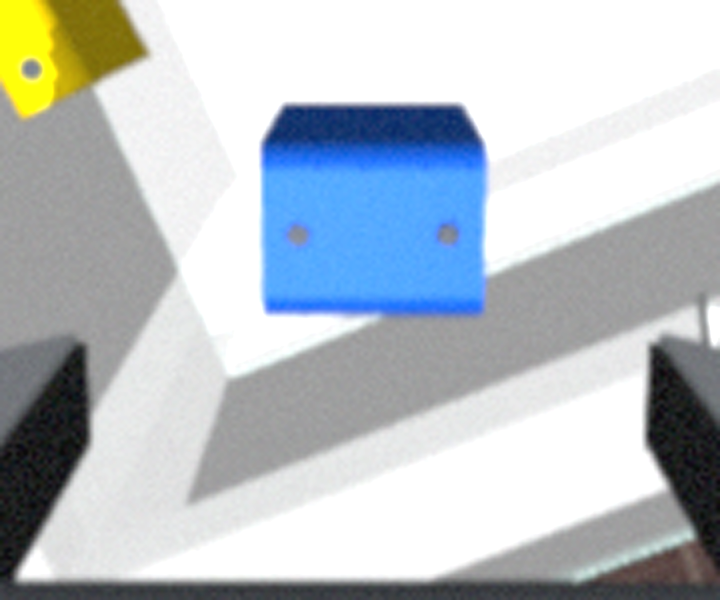

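Thick's holes are at crop (297,234) and (448,234), giving a centre of (283.0,208.4) against (282.2,208.8) predicted. It is square to the fingers.

```bash
python3 -m crank '[[-0.0004,0.001,0.04,0,0,0.1],[0,0,0.04,0,0,0],[0,0,0.04,0,0,0],[0,0,0.02,0,0,0],[0,0,0.005,0,0,0],[0,0,0,0,0,0]]'; python3 - <<'E'
from cr import *
o=bot.get_obs();print(to([.4417,-.3358,.254],np.radians(-23),o))
E
python3 -m crank '[[0,0,0,0,0,0],[0,0,0,0,0,0],[0,0,0,0,0,0],[0,0,0,0,0,0]]' 0.04 30
```

```text
time: 14.08
tcp_pos: [0.4425, -0.3363, 0.2559]
eef_rot: [2.62, 1.733, 0.0]
force: [0.3, 0.4, -0.5]
opening: 0.0846
grip_force: 0.0
(array([ 0.0002, -0.0009,  0.0019]), 'tool wz deg', np.float64(-0.04), 'tilt', array([ 3.e-04, -3.e-04, -1.e+00]))
time: 14.58
tcp_pos: [0.4424, -0.3362, 0.2559]
eef_rot: [2.62, 1.732, 0.0]
force: [-0.3, -0.1, 1.1]
opening: 0.054
grip_force: 30.0
```

```bash
python3 -m crank '[[0,0,-0.01,0,0,0],[0,0,-0.035,0,0,0],[0,0,-0.05,0,0,0],[0,0,-0.05,0,0,0],[0,0,0,0,0,-9],[0,0,0,0,0,-9],[0,0,0,0,0,-9],[0,0,0,0,0,-9.3]]';  python3 -c "
from cr import *
go(0,-.0093,.38)"
```

```text
time: 15.58
tcp_pos: [0.4422, -0.336, 0.4009]
eef_rot: [-1.944, -2.468, -0.0]
force: [0.6, 0.3, -1.3]
opening: 0.0539
grip_force: 30.0
at x,y mm -175.6 -373.6 z 0.4009 F [ 0.6  0.3 -1.3] Fy 0.2 t 15.575
(array([0.3636, 0.1771, 0.0209]), 'tool wz deg', np.float64(0.24), 'tilt', array([-0.e+00,  1.e-04, -1.e+00]))
```

```bash
python3 -m crank '[[0.0455,0.0221,0,0,0,0.2],[0.0455,0.0221,0,0,0,0],[0.0455,0.0221,0,0,0,0],[0.0455,0.0221,0,0,0,0],[0.0455,0.0221,0,0,0,0],[0.0455,0.0221,0,0,0,0],[0.0455,0.0221,0,0,0,0],[0.0455,0.0221,0,0,0,0]]' >/dev/null; python3 -m crank '[[0,0,0.02,0,0,0],[0,0,0,0,0,0],[0,0,0,0,0,0]]';  python3 -c "
from cr import *
go(0,-.0093,.36)"
```

```text
time: 16.95
tcp_pos: [0.5324, 0.058, 0.3812]
eef_rot: [1.956, 2.458, 0.0]
force: [0.5, -0.2, 0.4]
opening: 0.0534
grip_force: 30.0
at x,y mm 2.8 -11.0 z 0.3812 F [ 0.5 -0.2  0.4] Fy -0.3 t 16.95
(array([ 0.0017, -0.0028,  0.0212]), 'tool wz deg', np.float64(-0.31), 'tilt', array([ 6.e-04, -1.e-04, -1.e+00]))
```

```bash
python3 -m crank '[[0.0017,-0.0028,0.01,0,0,-0.3],[0,0,0.011,0,0,0],[0,0,0,0,0,0],[0,0,0,0,0,0]]' >/dev/null; python3 - <<'E'
from cr import *
go(0,-.0093,.33)
t=bot.camera("top");s=bot.camera("side")
a=cv2.resize(t["color"][140:215,95:205],None,fx=3.6,fy=3.6,interpolation=cv2.INTER_CUBIC)
b=cv2.resize(s["color"][210:370,190:310],None,fx=3.3,fy=3.3,interpolation=cv2.INTER_CUBIC)
H=max(a.shape[0],b.shape[0]);p=lambda i:cv2.copyMakeBorder(i,0,H-i.shape[0],0,0,0)
cv2.imwrite("pics/p6.png",cv2.convertScaleAbs(np.hstack([p(a),p(b)]),alpha=1.5,beta=15))
E
```

```text
at x,y mm 0.1 -9.0 z 0.3595 F [ 0.1 -0.3 -0.4] Fy -0.3 t 17.45
(array([-0.0003, -0.0001,  0.0295]), 'tool wz deg', np.float64(0.01), 'tilt', array([-1.e-04,  1.e-04, -1.e+00]))
```

View pics/p6.png

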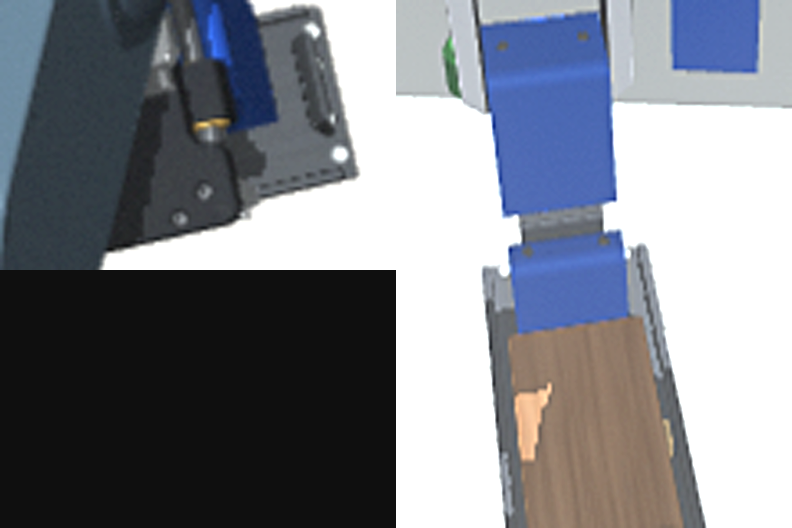

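The thick block is above the free part of the gap, in line with thin. I'm lowering slowly and watching the force.

```bash
python3 -m crank '[[-0.0003,0,0.005,0,0,0],[0,0,0.004,0,0,0],[0,0,0.003,0,0,0],[0,0,0,0,0,0]]' | grep -E "tcp|force: \["; python3 -m crank '[[0,0,0.003,0,0,0],[0,0,0.003,0,0,0],[0,0,0,0,0,0]]' | grep -E "tcp|force: \["; python3 -c "
from cr import *
go(0,-.0093,.31)"
```

```text
tcp_pos: [0.5292, 0.0591, 0.3471]
force: [0.8, 0.3, -0.5]
tcp_pos: [0.5292, 0.0591, 0.3412]
force: [0.6, 0.1, -0.5]
at x,y mm -0.0 -9.1 z 0.3412 F [ 0.6  0.1 -0.5] Fy -0.0 t 18.425
(array([-0.0002,  0.    ,  0.0312]), 'tool wz deg', np.float64(0.03), 'tilt', array([-7.e-04,  1.e-04, -1.e+00]))
```

```bash
python3 -m crank '[[0,0,0.006,0,0,0],[0,0,0.006,0,0,0],[0,0,0.006,0,0,0],[0,0,0,0,0,0]]' | grep -E "tcp|force: \["; python3 -m crank '[[0,0,0.003,0,0,0],[0,0,0.003,0,0,0],[0,0,0.003,0,0,0],[0,0,0,0,0,0]]' | grep -E "tcp|force: \["; python3 -c "
from cr import *
go(0,-.0093,.27)"
```

```text
tcp_pos: [0.529, 0.0591, 0.3227]
force: [-0.4, -0.2, -1.9]
tcp_pos: [0.5292, 0.0591, 0.3142]
force: [-0.5, 0.3, -2.3]
at x,y mm -0.0 -9.1 z 0.3142 F [-0.5  0.3 -2.3] Fy 0.4 t 19.425
(array([-0.0002,  0.    ,  0.0442]), 'tool wz deg', np.float64(0.03), 'tilt', array([-6.e-04,  0.e+00, -1.e+00]))
```

```bash
for i in 1; do python3 -m crank '[[0,0,0.004,0,0,0],[0,0,0.004,0,0,0],[0,0,0.004,0,0,0],[0,0,0,0,0,0]]'; python3 -m crank '[[0,0,0.005,0,0,0],[0,0,0.005,0,0,0],[0,0,0.005,0,0,0],[0,0,0,0,0,0]]'; done | grep -E "tcp|force: \[";  python3 -c "
from cr import *
go(0,-.0093,.27)"
```

```text
tcp_pos: [0.5291, 0.0591, 0.302]
force: [0.3, -0.4, -0.8]
tcp_pos: [0.5291, 0.0591, 0.2869]
force: [0.4, -0.7, -1.4]
at x,y mm -0.1 -9.1 z 0.2869 F [ 0.4 -0.7 -1.4] Fy -0.8 t 20.425
(array([-0.0002,  0.0002,  0.0169]), 'tool wz deg', np.float64(0.03), 'tilt', array([-1.3e-03,  1.0e-04, -1.0e+00]))
```

```bash
for i in 1; do python3 -m crank '[[0,0,0.005,0,0,0],[0,0,0.005,0,0,0],[0,0,0.005,0,0,0],[0,0,0.004,0,0,0],[0,0,0,0,0,0]]'; python3 -m crank '[[0,0,0.003,0,0,0],[0,0,0.001,0,0,0],[0,0,0,0,0,0]]'; python3 -m crank '[[0,0,0.001,0,0,0],[0,0,0,0,0,0]]'; python3 -m crank '[[0,0,0.001,0,0,0],[0,0,0,0,0,0]]'; done | grep -E "tcp|force: \["
```

```text
tcp_pos: [0.5292, 0.0591, 0.2681]
force: [-0.5, 0.1, -1.2]
tcp_pos: [0.5293, 0.0591, 0.2645]
force: [-0.9, 0.1, -1.8]
tcp_pos: [0.5293, 0.0591, 0.2635]
force: [-0.4, 0.6, -1.3]
tcp_pos: [0.5293, 0.0591, 0.2625]
force: [0.1, 0.0, -0.7]
```

```bash
for i in 1; do python3 -m crank '[[0,0,0.0008,0,0,0],[0,0,0,0,0,0]]'; python3 -m crank '[[0,0,0.0006,0,0,0],[0,0,0,0,0,0]]'; done | grep -E "tcp|force: \["
```

```text
tcp_pos: [0.5294, 0.0591, 0.2619]
force: [-0.1, -1.2, 0.5]
tcp_pos: [0.5295, 0.0591, 0.2619]
force: [-2.6, 0.3, 6.0]
```

Floor reached at the expected height, so I release and lift.

```bash
python3 -m crank '[[0,0,-0.0005,0,0,0],[0,0,0,0,0,0],[0,0,0,0,0,0],[0,0,-0.015,0,0,0],[0,0,-0.03,0,0,0],[0,0,-0.05,0,0,0],[0,0,-0.05,0,0,0],[0,0,0,0,0,0]]' 0.085; python3 -m crank '[[-0.05,0,0,0,0,0],[-0.05,0,0,0,0,0],[-0.05,0,0,0,0,0],[-0.03,0,0,0,0,0],[0,0,0,0,0,0],[0,0,0,0,0,0]]'; python3 - <<'E'
from cr import *
t=bot.camera("top");s=bot.camera("side")
a=cv2.resize(t["color"][130:225,50:310],None,fx=2,fy=2,interpolation=cv2.INTER_CUBIC)
b=cv2.resize(s["color"][180:370,190:310],None,fx=2.2,fy=2.2,interpolation=cv2.INTER_CUBIC)
H=max(a.shape[0],b.shape[0]);p=lambda i:cv2.copyMakeBorder(i,0,H-i.shape[0],0,0,0)
cv2.imwrite("pics/p7.png",cv2.convertScaleAbs(np.hstack([p(a),p(b)]),alpha=1.5,beta=15))
E
```

```text
time: 23.42
tcp_pos: [0.5302, 0.0591, 0.4129]
eef_rot: [1.943, 2.457, 0.009]
force: [-0.4, 0.4, -0.1]
opening: 0.0849
grip_force: 0.0
time: 24.18
tcp_pos: [0.5705, -0.1153, 0.4061]
eef_rot: [-1.947, -2.464, 0.0]
force: [1.3, 0.8, 0.6]
opening: 0.0853
grip_force: 0.0
```

View pics/p7.png

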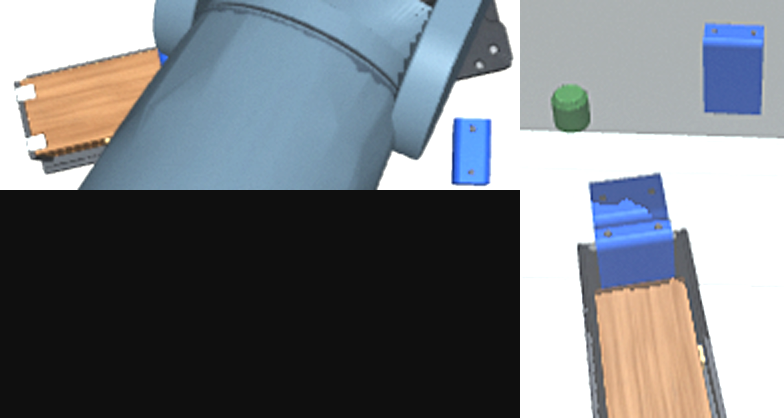

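Both blocks stand upright in the gap in the side view, with thin by the box and thick behind it. The medium block hasn't moved and the robot is clear, so I'm handing in.

```bash
python3 -c "
from bench import bot
print(bot.sign_off())"
```

```text
the job is handed in; nothing more can be done
None
```

The thin and thick blocks (64 mm of the 70 mm gap) stand upright on the gap floor, thin against the box and thick on the stop side about 3 mm short of touching either neighbour; the medium block is untouched, contact forces stayed around 6 N, and the job was handed in at about 24 s (no verdict came back).

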